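Raise the fan head to the third rung and check its impeller

TASK

Raise the dust-extraction fan head on its little ladder stand to the third rung from the bottom (the one just below the top rung): lift it by the bar across its top until the pawl has cleared that rung, then lower it gently, without dropping it, until it hangs on the pawl there, and let go. After that, give the impeller a push by one of its blades, either way round, so that it runs on by itself with nothing touching it, to check that it turns freely. Leave the spectacles, the jar and the pliers where they are.

Things in the scene. Friction and masses are not known exactly. Their poses are not given: they have to be found in the camera images.
- ladder: fixed ladder stand: grey foot plate 150 x 130 x 12 mm (origin under its centre, on the worktop) with two upright aluminium rails 72 mm apart, 178 mm high, and four round steel rungs (8 mm thick) between them along its y axis, at heights 50, 84, 118 and 152 mm (pitch 34 mm). Its -x side faces roughly to the robot, z is up
- fan_head (a joint): height of the sliding section (fan head, about 0.6 kg) on the ladder, m: 0 hung on the lowest rung (where it starts), 0.034 on the second, 0.068 on the third, 0.102 on the top one; stops at -0.006 and 0.122. It slides straight up and sinks if let go. A rung is passed once the head is about 13 mm above where it hangs on that rung; it then cannot sink below that rung again
- pawl (a joint): angle of the gravity pawl, a small steel hook on the front of the fan head between the rails, pivoted 14 mm in front of the rungs, with a round weight on its tail towards the front: 0 with its nose level, over the rung behind it; it tips nose down (up to 1.3 rad) while a rung passes and then falls back to 0 by itself. Need not be touched
- grip_bar (a point): middle of the round black rubber-covered bar across the top of the fan head, to lift it by: 12 mm thick, 88 mm long along the ladder's y axis, free above and to both sides; 219 mm above the worktop when hung on the lowest rung. Its axes are those of the ladder
- impeller_hub (a point): top centre of the hub (11 mm radius) of the bare metal impeller, which spins about the vertical 125 mm to the ladder's -y side and rises with the fan head. Round back plate of 50 mm radius, its upper face 24 mm below this point; on it four upright radial blades, 3 mm thick, 24 mm high, out to 48 mm radius, open above. The blades point along this point's +x, -x, +y and -y, which turn with it
- blade_end (a point): outer end of one of the four like blades, half-way up it (48 mm from the spin axis)
- impeller (a joint): angle of the impeller, rad, growing anticlockwise seen from above, no limits. It turns very easily either way and runs on for a second or more when pushed
- spectacles_mid (a point): bystander: dark round spectacles lying open, 138 x 139 x 44 mm; near their middle, 20 mm above the worktop
- jar_mid (a point): bystander: small parts jar with a white screw lid, 41 mm across, 58 mm high; half-way up
- pliers_mid (a point): bystander: steel pliers lying flat, 161 x 59 x 12 mm; at their middle

How it is judged:
By the outcome, as a careful person would: the job done as asked, in the order asked, and still so for the second after the job is handed in, with the robot touching nothing.
It also fails if it takes over 42 s, if anything falls off the work surface, if the arm or the gripper's body presses on something with over 40 N, if the wrist force passes 120 N, or if a joint passes its speed limit or range.

ROBOT

A 6-joint arm with a two-finger parallel gripper is mounted at the origin on a cart in front of the work surface, level with it; the furniture and walls round the work are solid. World frame = base frame: x ahead of the robot, y to its left, z up, the work surface at z = 0. Lengths are in m, angles in rad, forces in N, time in s.
With the tool pointing down it reaches from about 0.25 to 0.725 m from the base axis. Payload 4 kg.
Tool frame: the origin (TCP) lies midway between the tips of the shut fingers; the grasp point (between the pads) lies 19 mm behind it; z points along the fingers, y is the direction in which the jaws open and shut (so a half turn about z gives the same grasp; the last joint's range is limited). The gripper opens to 85 mm and grips with 20 to 120 N. Pads are 22 mm wide; open, the fingers measure 114 mm over their backs; the gripper's body (76 mm by 85 mm) begins 54 mm behind the grasp point. The pads swing forward as they close: fully open they stand 13 mm farther back than shut.
Start: joints at [1.25, 0.241, 0.005, 1.335, 0, 1.571], TCP at [0.158, 0.474, 0.231] pointing down, gripper open.
Joint ranges: [-2.72, 2.72], [-1.05, 1.87], [-1.09, 1.28], [-1.99, 2.15], [-1.42, 1.44], [-3.14, 3.14]. Speed limits (rad/s): [2.79, 2.79, 3.14, 3.14, 3.14, 3.14].

INTERFACE

Orientations are given as a unit quaternion [x, y, z, w].
In Python, from workcell import get_obs, camera, camera_model, job_done, masks_of gives the robot as it stands.
- The arm moves only by the tool jog_arm, never from a script. Its argument "deltas" is a list that holds one entry, the list of rows, each a list of 7 numbers: the shift along the tool's x, y, z in mm, then the turn, a rotation vector about the tool's x, y, z in degrees, then the finger opening in mm, from 0 to 85.4. A call has 1 to 5 rows; each row shifts and turns the pose as measured when the row begins, along the tool's axes as they then stand; what a row does not reach is not made up. A row lasts 1/10 s, in which the tool goes at most 50 mm and 8.59 degrees, less where a joint would pass 70% of its speed; a pose out of reach is approached as far as the arm can. A call with a gripper value outside its range is refused whole. The fingers move at their own pace and stop on an object; the grip force is fixed at half the most. Time passes only in rows, so rows that do not move let the fingers close. It gives the time, the measured TCP pose, the force and the opening at its end, in the units of the state.
- get_obs(): the state, without advancing time (a new reading comes with each control period).
- camera(name): name is "scene" or "top" or "wrist"; returns the picture (420x560x3 uint8, red, green, blue); there is no depth.
- camera_model(name): a dict with "fovy" (degrees; the focal length in pixels is half the picture's height over the tangent of half this angle, whatever the lens; pixels are square), "cx", "cy" (the principal point, pixels), "pose" (4x4, takes a point from camera to world coordinates); the wrist camera has in their place "T_tool_cam" (4x4, takes a point from camera to tool coordinates, whose origin is the TCP and whose axes are the flange's). Camera axes: x right, y down, z forward; pixel columns grow to the right and rows downward; lengths in m; the calibration is good to about 2 mm. A picture is of the moment at which its call begins: read the wrist's pose just before it. camera_model takes no time and is no camera call.
- job_done(): hands the job in, once; it reports no verdict.
Trained networks look in the newest picture that a camera, given by its name, has taken for a name from the list of things; names that differ only in an ending like _2 or _b are one class to them, and where a whole thing is asked for, a point or a joint stands for the part that bears it (a point fixed in the world has none). Each returns a list of dicts, best first, with "conf" (0 to 1); they miss things now and then, are a little off and sometimes report something else, mostly with a low value. They report only what shows in the picture. A call takes as long as a camera call.
- masks_of(target, camera): "pixels" (420x560 bool, what is visible of it) and "at" ([column, row] in pixels, amid what is visible of it).
The state is a dict: "clock": time; "joint_pos": joint angles; "joint_vel": joint speeds; "tau": joint torques, N m; "eef_pos": TCP position; "tool_rot": TCP orientation; "ft_force": force on the tool from outside, world axes, zero at the start; "ft_torque": the same for the moment, N m; "grip_width": finger opening in m.
Only numpy, scipy, OpenCV 4.12 (cv2) and the standard library are available. Lean on these libraries where they do the work, as an engineer would, in place of code of your own. Each camera call takes 0.05 s, during which the arm holds its last target. There are 200 camera calls.

## Working session

There is one attempt and no reset: what is moved stays moved. The work goes in short steps, Python scripts to look and compute and a tool call to move; the robot and the scene stay as the last step left them, time stands still between calls to the robot, and variables do not carry over. Pictures are saved under pics/ and viewed, about 8 in all and at most 12, crops included, and the job is handed in when it is done.

Besides the shell and the picture viewer there is one more tool, called as a command line: name --argument value ..., lists and objects as JSON in quotes. jog_arm: Moves the arm, as the interface text tells. Its arguments: {"type":"object","properties":{"deltas":{"type":"array"}},"required":["deltas"]}

```bash
ls; mkdir -p pics; cat > h.py <<'E'
import numpy as np, cv2
from workcell import *
def K(m,h=420): 
    f=h/2/np.tan(np.radians(m["fovy"])/2); return f,m["cx"],m["cy"]
def proj(name,P):
    m=camera_model(name); f,cx,cy=K(m); T=np.linalg.inv(np.array(m["pose"])); p=T[:3,:3]@np.array(P)+T[:3,3]
    return np.array([f*p[0]/p[2]+cx,f*p[1]/p[2]+cy])
def ray(name,uv):
    m=camera_model(name); f,cx,cy=K(m); T=np.array(m["pose"]); d=T[:3,:3]@np.array([(uv[0]-cx)/f,(uv[1]-cy)/f,1.]); return T[:3,3],d/np.linalg.norm(d)
def atz(name,uv,z):
    o,d=ray(name,uv); return o+d*(z-o[2])/d[2]
def tri(uv1,uv2):
    (a,d),(b,e)=ray("scene",uv1),ray("top",uv2)
    s=np.linalg.lstsq(np.c_[d,-e],b-a,rcond=None)[0]; p,q=a+s[0]*d,b+s[1]*e
    return (p+q)/2,np.linalg.norm(p-q)
def save(n,im): cv2.imwrite("pics/"+n+".png",im[:,:,::-1])
E
python3 - <<'E'
from h import *
for c in("scene","top"):
    im=camera(c); save(c+"0",im); m=camera_model(c); print(c,m["fovy"],m["cx"],m["cy"],np.round(m["pose"],3).tolist(),[k for k in m])
    for n in("grip_bar","impeller_hub","ladder","jar_mid","spectacles_mid","pliers_mid","blade_end"):
        r=masks_of(n,c); print(n,[(round(x["conf"],2),np.round(x["at"]).tolist(),int(x["pixels"].sum())) for x in r[:3]])
    print(get_obs()["clock"])
E
```

```text
pics
scene 50.58730266189957 286.18865906430875 207.65521959301398 [[0.553, -0.608, 0.57, -0.07], [-0.833, -0.404, 0.378, -0.552], [0.001, -0.684, -0.73, 0.939], [0.0, 0.0, 0.0, 1.0]] ['fovy', 'cx', 'cy', 'pose']
grip_bar [(0.87, [308.0, 219.0], 2141)]
impeller_hub [(0.58, [327.0, 219.0], 1105), (0.2, [412.0, 302.0], 276)]
ladder [(0.86, [283.0, 227.0], 4228), (0.23, [313.0, 222.0], 2225)]
jar_mid [(0.59, [415.0, 303.0], 303)]
spectacles_mid [(0.89, [159.0, 229.0], 108)]
pliers_mid [(0.62, [366.0, 352.0], 627)]
blade_end [(0.72, [326.0, 217.0], 1122)]
0.4
top 43.87361064437516 280.05451716903343 210.16013637456803 [[0.027, -0.986, 0.168, 0.278], [-1.0, -0.026, 0.005, -0.148], [-0.001, -0.168, -0.986, 1.447], [0.0, 0.0, 0.0, 1.0]] ['fovy', 'cx', 'cy', 'pose']
grip_bar [(0.86, [311.0, 191.0], 1796)]
impeller_hub [(0.81, [325.0, 186.0], 1204)]
ladder [(0.64, [286.0, 199.0], 3770)]
jar_mid [(0.62, [415.0, 208.0], 175)]
spectacles_mid [(0.25, [324.0, 186.0], 1151)]
pliers_mid [(0.58, [395.0, 264.0], 308)]
blade_end [(0.6, [322.0, 190.0], 1232)]
0.8
```

```bash
python3 - <<'E'
import cv2
s=cv2.imread("pics/scene0.png");t=cv2.imread("pics/top0.png")
cv2.imwrite("pics/s0c.png",cv2.resize(s[110:310,200:440],None,fx=3,fy=3,interpolation=2))
cv2.imwrite("pics/t0c.png",cv2.resize(t[100:300,190:440],None,fx=3,fy=3,interpolation=2))
E
```

```text
(no output)
```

View pics/s0c.png

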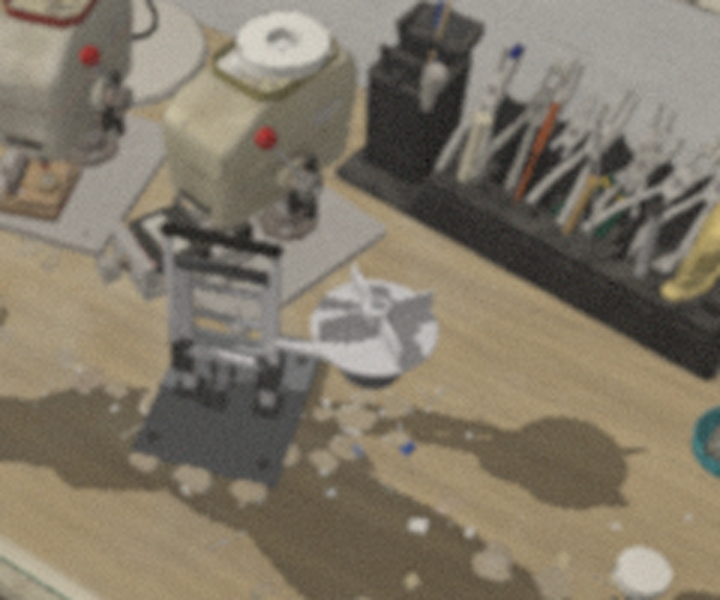

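View pics/t0c.png

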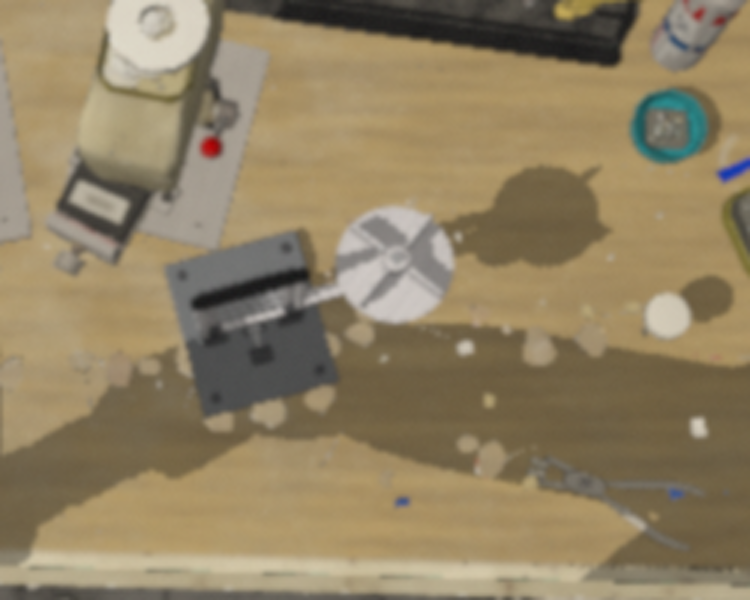

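View pics/scene0.png

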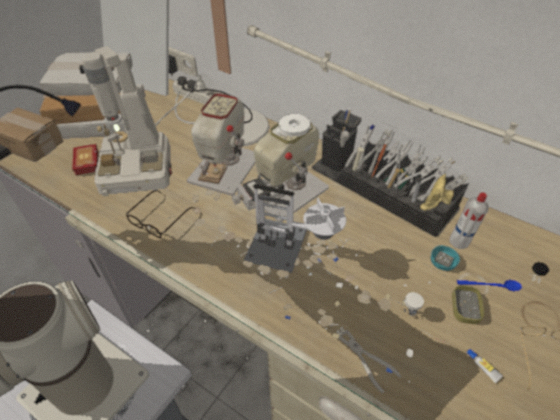

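```bash
python3 - <<'E'
from h import *
S=lambda x,y:(200+x/3,110+y/3)
T=lambda x,y:(190+x/3,100+y/3)
def pr(n,s,t):
    p,e=tri(s,t); print(n,np.round(p,4),round(e,4)); return p
a=pr("barL",S(165,231),T(197,301)); b=pr("barR",S(281,250),T(307,274))
print("len",np.linalg.norm(a-b),"dir deg",np.degrees(np.arctan2(*(a-b)[[1,0]])))
a2,b2=atz("top",T(197,301),.219),atz("top",T(307,274),.219); print(a2,b2,np.linalg.norm(a2-b2),np.degrees(np.arctan2(*(a2-b2)[[1,0]])))
a2,b2=atz("scene",S(165,231),.219),atz("scene",S(281,250),.219); print(a2,b2,np.linalg.norm(a2-b2))
pr("hub",S(375,300),T(398,258))
pr("grinder dial",S(285,38),T(156,22))
pr("red",S(266,138),T(211,148))
for q in [(166,266),(298,230),(338,378),(204,416)]: print("plate",np.round(atz("top",T(*q),.012),3))
for q in [(150,190),(80,160),(268,50),(218,248),(120,260)]: print("grinder front z=0/.2",np.round(atz("top",T(*q),.0),3),np.round(atz("top",T(*q),.2),3))
o=get_obs(); print(o["eef_pos"],o["tool_rot"])
print(np.round(camera_model("wrist")["T_tool_cam"],3))
E
```

```text
barL [ 0.5091 -0.0815  0.2161] 0.0019
barR [ 0.5333 -0.1705  0.2238] 0.0024
len 0.09252826525030501 dir deg 105.26362714102412
[ 0.50920639 -0.08235276  0.219     ] [ 0.53354602 -0.16968243  0.219     ] 0.09065808859020096 105.57367021261301
[ 0.50604818 -0.08276491  0.219     ] [ 0.53833927 -0.16870341  0.219     ] 0.09180489998321441
hub [ 0.5541 -0.2443  0.194 ] 0.0001
grinder dial [ 0.7327 -0.0443  0.247 ] 0.0036
red [ 0.6347 -0.0904  0.2252] 0.0019
plate [ 0.581 -0.041  0.012]
plate [ 0.619 -0.164  0.012]
plate [ 0.479 -0.204  0.012]
plate [ 0.44  -0.082  0.012]
grinder front z=0/.2 [ 0.657 -0.022  0.   ] [ 0.604 -0.04   0.2  ]
grinder front z=0/.2 [0.685 0.046 0.   ] [0.628 0.019 0.2  ]
grinder front z=0/.2 [ 0.799 -0.131  0.   ] [ 0.727 -0.133  0.2  ]
grinder front z=0/.2 [ 0.602 -0.089  0.   ] [ 0.557 -0.097  0.2  ]
grinder front z=0/.2 [0.588 0.003 0.   ] [ 0.545 -0.017  0.2  ]
[0.15765812 0.47451192 0.23134338] [1.59696980e-01 9.87166081e-01 4.79732725e-05 1.30709589e-05]
[[-0.001 -0.95  -0.312  0.08 ]
 [ 1.    -0.001  0.001 -0.001]
 [-0.001 -0.312  0.95  -0.144]
 [ 0.     0.     0.     1.   ]]
```

```bash
cat > plan.py <<'E'
import sys,math
from h import *
from scipy.spatial.transform import Rotation as Ro
# args: x y z yaw_of_tool_y(deg) opening_mm maxstep_mm
def plan(g,yaw,op,step=45,rows=5):
    o=get_obs(); p=np.array(o["eef_pos"]); R=Ro.from_quat(o["tool_rot"])
    c,s=math.cos(math.radians(yaw)),math.sin(math.radians(yaw))
    G=Ro.from_matrix(np.array([[-s,c,0],[c,s,0],[0,0,-1.]]).T@np.eye(3)) if 0 else Ro.from_matrix(np.column_stack([[-s,c,0],[c,s,0],[0,0,-1]]))
    rv=(R.inv()*G).as_rotvec(degrees=True); d=np.array(g)-p
    n=max(1,math.ceil(max(np.linalg.norm(d)*1e3/step,np.linalg.norm(rv)/8)))
    out=[]
    for i in range(min(n,rows)):
        Ri=R*Ro.from_rotvec(rv*i/n,degrees=True)
        out.append(np.r_[np.round(Ri.inv().apply(d/n*1e3),1),np.round(rv/n,1),op].tolist())
    print(n,"rows total; t",round(o["clock"],2),"err mm",np.round(d*1e3,1)); print(out)
if __name__=="__main__":
    a=list(map(float,sys.argv[1:])); plan(a[:3],a[3],a[4],*(a[5:6]))
E
python3 plan.py .52 -.126 .31 15.5 60
```

```text
16 rows total; t 0.8 err mm [ 362.3 -600.5   78.7]
[[-33.3, -28.5, -4.9, 0.0, -0.0, 3.5, 60.0], [-35.0, -26.4, -4.9, 0.0, -0.0, 3.5, 60.0], [-36.6, -24.2, -4.9, 0.0, -0.0, 3.5, 60.0], [-38.0, -21.9, -4.9, 0.0, -0.0, 3.5, 60.0], [-39.2, -19.5, -4.9, 0.0, -0.0, 3.5, 60.0]]
```

jog_arm --deltas '[[[0, 0, -45, 0, 0, 0, 60], [0, 0, -40, 0, 0, 0, 60]]]'

```text
clock: 1.0
eef_pos: [0.1559, 0.4693, 0.3103]
tool_rot: [0.16, 0.987, -0.009, -0.002]
ft_force: [-0.9, -0.0, 1.0]
grip_width: 0.0605
```

jog_arm --deltas '[[[-33, -28, 0, 0, 0, 3.5, 60], [-35, -26, 0, 0, 0, 3.5, 60], [-37, -24, 0, 0, 0, 3.5, 60], [-38, -22, 0, 0, 0, 3.5, 60], [-39, -19, 0, 0, 0, 3.5, 60]]]'

```text
clock: 1.5
eef_pos: [0.2722, 0.2851, 0.3178]
tool_rot: [0.308, 0.951, -0.002, 0.001]
ft_force: [0.7, 0.4, 1.2]
grip_width: 0.0601
```

```bash
python3 plan.py .52 -.126 .31 15.5 60
```

```text
11 rows total; t 1.5 err mm [ 247.8 -411.1   -7.8]
[[-40.2, -17.1, 0.9, -0.0, 0.0, 3.5, 60.0], [-41.1, -14.6, 0.9, -0.0, 0.0, 3.5, 60.0], [-41.9, -12.0, 0.9, -0.0, 0.0, 3.5, 60.0], [-42.6, -9.4, 0.8, -0.0, 0.0, 3.5, 60.0], [-43.1, -6.8, 0.8, -0.0, 0.0, 3.5, 60.0]]
```

jog_arm --deltas '[[[-40, -17, 1, 0, 0, 3.5, 60], [-41, -15, 1, 0, 0, 3.5, 60], [-42, -12, 1, 0, 0, 3.5, 60], [-43, -9, 1, 0, 0, 3.5, 60], [-43, -7, 1, 0, 0, 3.5, 60]]]'

```text
clock: 2.0
eef_pos: [0.3872, 0.0897, 0.3153]
tool_rot: [0.454, 0.891, 0.001, 0.003]
ft_force: [0.7, 1.0, -0.3]
grip_width: 0.0603
```

```bash
python3 plan.py .52 -.126 .31 15.5 60
```

```text
6 rows total; t 2.0 err mm [ 132.8 -215.7   -5.3]
[[-42.1, -3.2, 1.1, 0.0, 0.0, 3.4, 60.0], [-42.2, -0.7, 1.0, 0.0, 0.0, 3.4, 60.0], [-42.2, 1.8, 1.0, 0.0, 0.0, 3.4, 60.0], [-42.0, 4.3, 1.0, 0.0, 0.0, 3.4, 60.0], [-41.7, 6.8, 0.9, 0.0, 0.0, 3.4, 60.0]]
```

jog_arm --deltas '[[[-42, -3, 1, 0, 0, 3.4, 60], [-42, -1, 1, 0, 0, 3.4, 60], [-42, 2, 1, 0, 0, 3.4, 60], [-42, 4, 1, 0, 0, 3.4, 60], [-42, 7, 1, 0, 0, 3.4, 60]]]'

```text
clock: 2.5
eef_pos: [0.5, -0.0998, 0.3125]
tool_rot: [0.587, 0.81, 0.003, 0.004]
ft_force: [-0.3, 0.4, 1.2]
grip_width: 0.0598
```

```bash
cat >> h.py <<'E'
def wrist(name,*P):
    """take wrist picture; pixel of world points"""
    from scipy.spatial.transform import Rotation as Ro
    o=get_obs(); m=camera_model("wrist"); f,cx,cy=K(m); im=camera("wrist").copy()
    T=np.eye(4); T[:3,:3]=Ro.from_quat(o["tool_rot"]).as_matrix(); T[:3,3]=o["eef_pos"]; T=T@np.array(m["T_tool_cam"])
    Ti=np.linalg.inv(T); uv=[]
    for p in P:
        q=Ti[:3,:3]@np.array(p)+Ti[:3,3]; uv.append((f*q[0]/q[2]+cx,f*q[1]/q[2]+cy))
    return im,T,(f,cx,cy),uv
E
python3 plan.py .52 -.126 .31 15.5 60
python3 - <<'E'
from h import *
im,T,k,uv=wrist("w",(.5092,-.0824,.219),(.5335,-.1697,.219),(.5541,-.2443,.194))
np.savez("w1.npz",T=T,k=k,im=im); print(np.round(uv),get_obs()["eef_pos"])
save("w1",im)
E
```

```text
1 rows total; t 2.5 err mm [ 20.  -26.2  -2.5]
[[-31.1, 10.9, 2.7, 0.6, 0.2, 2.6, 60.0]]
[[300. 198.]
 [293. 314.]
 [287. 374.]] [ 0.5029429  -0.10520757  0.31096309]
```

View pics/w1.png

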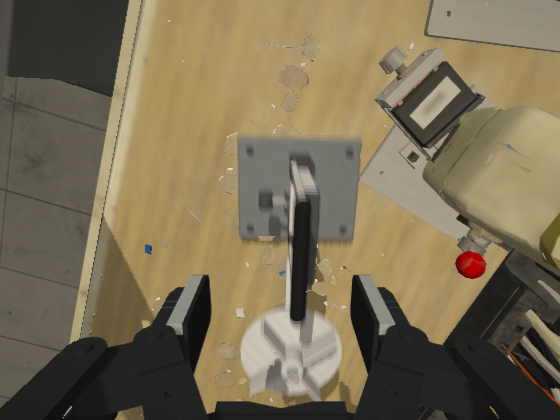

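jog_arm --deltas '[[[-26, 10, 0, 0.5, 0, 2.5, 60], [0, 0, 0, 0, 0, 0, 60]]]'

```text
clock: 2.75
eef_pos: [0.521, -0.1302, 0.3094]
tool_rot: [0.61, 0.793, -0.003, 0.002]
ft_force: [-0.5, 0.7, -0.1]
grip_width: 0.0603
```

```bash
python3 plan.py .5225 -.126 .31 15.5 60
python3 - <<'E'
from h import *
im,T,k,uv=wrist("w",(.5092,-.0824,.219),(.5335,-.1697,.219),(.5541,-.2443,.194))
print(np.round(uv),k)
for t in("grip_bar",):
    for r in masks_of(t,"wrist"): print(r["conf"],r["at"])
# dark bar: threshold
g=cv2.cvtColor(im,cv2.COLOR_RGB2GRAY); 
f,cx,cy=k
for row in range(80,330,20):
    c=np.where(g[row,230:380]<45)[0]+230
    if len(c): 
        d=T[:3,:3]@np.array([(c.mean()-cx)/f,(row-cy)/f,1]); p=T[:3,3]+d*(.219-T[2,3])/d[2]
        print(row,c.min(),c.max(),len(c),np.round(p,4))
save("w2",im)
E
```

```text
1 rows total; t 2.75 err mm [1.5 4.2 0.6]
[[3.7, 2.5, -0.6, -0.1, 0.4, -0.6, 60.0]]
[[282. 145.]
 [283. 273.]
 [284. 342.]] (np.float64(365.2286575642425), 280.369793525056, 215.5697680369479)
0.89 [285.5, 302.6]
140 276 290 15 [ 0.5091 -0.0794  0.219 ]
160 275 292 18 [ 0.5127 -0.0915  0.219 ]
180 276 293 18 [ 0.5167 -0.104   0.219 ]
200 276 294 19 [ 0.5206 -0.117   0.219 ]
220 278 294 17 [ 0.5249 -0.1304  0.219 ]
240 278 295 18 [ 0.529  -0.1445  0.219 ]
260 279 294 16 [ 0.533  -0.1591  0.219 ]
280 353 359 7 [ 0.5852 -0.1615  0.219 ]
300 351 368 18 [ 0.5929 -0.1764  0.219 ]
320 352 377 26 [ 0.602  -0.1917  0.219 ]
```

View pics/w2.png

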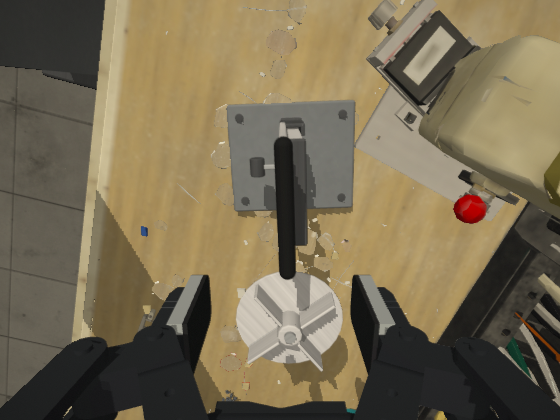

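jog_arm --deltas '[[[4, 1.5, 30, 0, 0.3, -1, 60], [0, 0, 30, 0, 0, 0, 60], [0, 0, 25, 0, 0, 0, 60], [0, 0, 15, 0, 0, 0, 60], [0, 0, 0, 0, 0, 0, 60]]]'

```text
clock: 3.35
eef_pos: [0.5183, -0.1184, 0.211]
tool_rot: [0.598, 0.802, 0.001, 0.002]
ft_force: [0.3, -0.8, 0.7]
grip_width: 0.0599
```

```bash
python3 plan.py .523 -.125 .200 16.3 60
```

```text
1 rows total; t 3.35 err mm [  4.7  -6.6 -11. ]
[[-7.7, 2.6, 11.0, 0.2, 0.1, 0.3, 60.0]]
```

jog_arm --deltas '[[[-6, 2.5, 10, 0, 0, 0.3, 45], [0, 0, 0, 0, 0, 0, 45]]]'

```text
clock: 3.55
eef_pos: [0.5228, -0.1223, 0.2024]
tool_rot: [0.599, 0.801, 0.002, 0.003]
ft_force: [0.6, 0.3, -0.9]
grip_width: 0.0453
```

```bash
python3 plan.py .523 -.125 .200 16.3 60;python3 - <<'E'
from h import *
im,T,k,uv=wrist("w",(.5092,-.0824,.219),(.5335,-.1697,.219))
save("w3",im)
E
```

```text
1 rows total; t 3.55 err mm [ 0.2 -2.7 -2.4]
[[-2.7, -0.6, 2.4, 0.4, 0.1, 0.1, 60.0]]
```

View pics/w3.png

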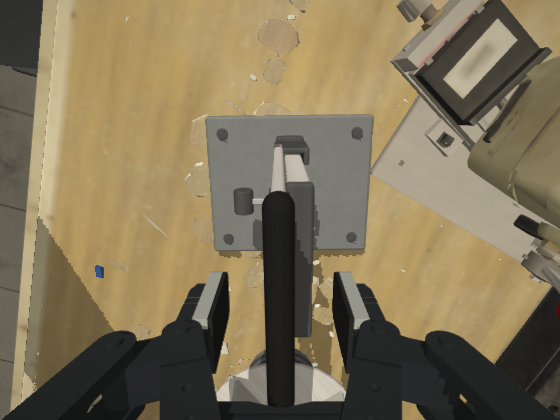

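jog_arm --deltas '[[[-2, -1, 2, 0.4, 0, 0, 25], [0, 0, 0, 0, 0, 0, 5], [0, 0, 0, 0, 0, 0, 5], [0, 0, 0, 0, 0, 0, 5], [0, 0, 0, 0, 0, 0, 5]]]'

```text
clock: 4.1
eef_pos: [0.523, -0.1251, 0.2036]
tool_rot: [0.599, 0.801, -0.001, 0.002]
ft_force: [-0.5, 0.4, -0.9]
grip_width: 0.0097
```

jog_arm --deltas '[[[0, 0, -4, 0, 0, 0, 5], [0, 0, -8, 0, 0, 0, 5], [0, 0, -10, 0, 0, 0, 5]]]'

```text
clock: 4.4
eef_pos: [0.5229, -0.125, 0.2236]
tool_rot: [0.599, 0.801, -0.001, 0.001]
ft_force: [2.1, -1.0, -7.5]
grip_width: 0.0095
```

jog_arm --deltas '[[[0, 0, -14, 0, 0, 0, 5], [0, 0, -15, 0, 0, 0, 5], [0, 0, -15, 0, 0, 0, 5], [0, 0, -12, 0, 0, 0, 5], [0, 0, -8, 0, 0, 0, 5]]]'

```text
clock: 4.9
eef_pos: [0.5229, -0.1251, 0.2907]
tool_rot: [0.599, 0.801, -0.002, -0.0]
ft_force: [1.4, -0.1, -5.0]
grip_width: 0.0095
```

jog_arm --deltas '[[[0, 0, -1, 0, 0, 0, 5], [0, 0, 0, 0, 0, 0, 5]]]'

```text
clock: 5.1
eef_pos: [0.5229, -0.125, 0.2928]
tool_rot: [0.599, 0.801, -0.002, 0.0]
ft_force: [1.5, -1.3, -6.4]
grip_width: 0.0092
```

jog_arm --deltas '[[[0, 0, 0, 0, 0, 0, 5], [0, 0, 4, 0, 0, 0, 5], [0, 0, 5, 0, 0, 0, 5], [0, 0, 4, 0, 0, 0, 5], [0, 0, 3, 0, 0, 0, 5]]]'

```text
clock: 5.6
eef_pos: [0.5229, -0.125, 0.2746]
tool_rot: [0.599, 0.801, -0.002, 0.0]
ft_force: [1.5, -1.2, -4.1]
grip_width: 0.0097
```

jog_arm --deltas '[[[0, 0, 2, 0, 0, 0, 5], [0, 0, 1.5, 0, 0, 0, 5]]]'

```text
clock: 5.8
eef_pos: [0.523, -0.1251, 0.2714]
tool_rot: [0.599, 0.801, -0.002, 0.0]
ft_force: [-2.4, 0.8, 6.4]
grip_width: 0.0097
```

jog_arm --deltas '[[[0, 0, 0, 0, 0, 0, 20], [0, 0, 0, 0, 0, 0, 40], [0, 0, 0, 0, 0, 0, 40], [0, 0, 0, 0, 0, 0, 40]]]'

```text
clock: 6.2
eef_pos: [0.5238, -0.1249, 0.2741]
tool_rot: [0.599, 0.801, -0.0, 0.002]
ft_force: [0.1, 0.4, 0.1]
grip_width: 0.0399
```

jog_arm --deltas '[[[0, 0, -20, 0, 0, 0, 40], [0, 0, -35, 0, 0, 0, 40], [0, 0, -20, 0, 0, 0, 40], [0, 0, 0, 0, 0, 0, 20], [0, 0, 0, 0, 0, 0, 0]]]'

```text
clock: 6.7
eef_pos: [0.523, -0.1244, 0.3504]
tool_rot: [0.599, 0.801, -0.001, 0.002]
ft_force: [0.7, 0.6, -1.0]
grip_width: 0.0117
```

```bash
python3 - <<'E'
from h import *
o=get_obs(); print(o["clock"],o["eef_pos"],o["ft_force"])
c,s=np.cos(np.radians(16)),np.sin(np.radians(16))
H=(.5541,-.2443,.194)
P=[(.5092,-.0824,.219+.068),(.5335,-.1697,.219+.068),(H[0],H[1],.194+.068)]
im,T,k,uv=wrist("w",*P); print(np.round(uv)); 
a=im.copy(); [cv2.circle(a,tuple(int(v) for v in p),2,(255,0,0),-1) for p in uv]
sc=camera("scene").copy(); u2=[proj("scene",p) for p in P]; print(np.round(u2))
[cv2.circle(sc,tuple(int(v) for v in p),1,(255,0,0),-1) for p in u2]
b=cv2.resize(sc[130:270,230:370],(420,420),interpolation=2)
save("c4",cv2.resize(np.hstack([a[:, 120:500],b]),None,fx=1,fy=1))
E
```

```text
6.7 [ 0.52296208 -0.12439305  0.35036344] [ 0.74774689  0.59163258 -0.95630631]
[[278. 160.]
 [276. 300.]
 [275. 370.]]
[[254. 164.]
 [293. 173.]
 [327. 189.]]
```

View pics/c4.png

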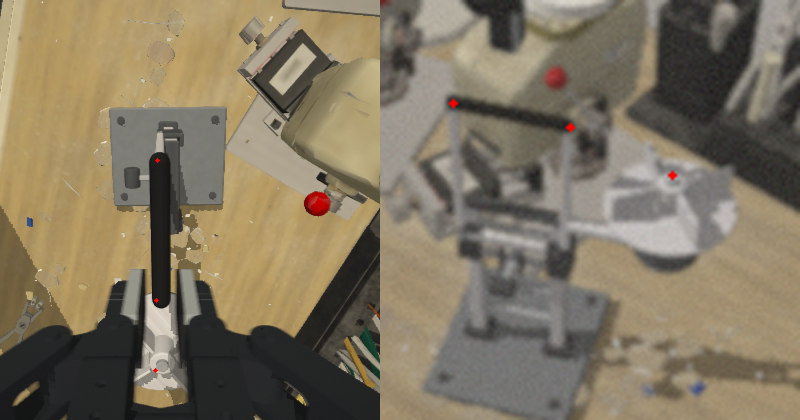

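jog_arm --deltas '[[[-12, -45, 0, 0, 0, 0, 0], [-12, -45, 0, 0, 0, 0, 0], [0, 0, 0, 0, 0, 0, 0]]]'

```text
clock: 7.1
eef_pos: [0.4402, -0.1727, 0.3434]
tool_rot: [0.597, 0.802, -0.003, -0.004]
ft_force: [0.2, -0.3, 0.4]
grip_width: -0.0
```

```bash
python3 - <<'E'
from h import *
im,T,k,uv=wrist("w",(.556,-.2445,.262)); np.savez("w5.npz",T=T,k=k); print(uv,get_obs()["eef_pos"])
u,v=map(int,uv[0]); x0,y0=max(0,min(u-90,380)),max(0,min(v-80,260)); print(x0,y0)
save("w5",cv2.resize(im[y0:y0+160,x0:x0+180],None,fx=4,fy=3.75,interpolation=2))
E
```

```text
[(np.float64(404.33135322118875), np.float64(354.9039232259018))] [ 0.44199698 -0.17196501  0.3431299 ]
314 260
```

View pics/w5.png

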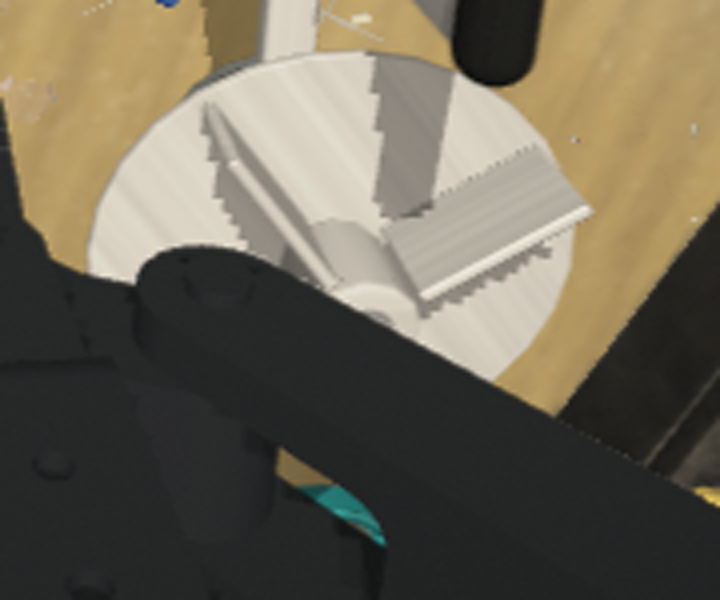

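```bash
python3 - <<'E'
from h import *
d=np.load("w5.npz"); T=d["T"]; f,cx,cy=d["k"]
def at(c,z):
    u,v=314+c[0]/4,260+c[1]/3.75
    r=T[:3,:3]@np.array([(u-cx)/f,(v-cy)/f,1]); return T[:3,3]+r*(z-T[2,3])/r[2]
h=at((378,312),.262); print("hub",h)
for n,c,z in(("A",(235,162),.262),("A base",(207,103),.238),("B",(590,210),.262),("B base",(540,148),.238),("Ain",(335,285),.262),("Bin",(425,297),.262)):
    p=at(c,z); q=p-h; print(n,np.round(p,4),"r",round(np.hypot(*q[:2]),4),"ladder ang",round(np.degrees(np.arctan2(q[1],q[0]))-16,1))
# plate rim at z .238: fit circle
P=np.array([at(c,.238)[:2] for c in((90,250),(130,150),(230,75),(365,52),(480,85),(555,165),(575,235),(490,380))])
s=np.linalg.lstsq(np.c_[2*P,np.ones(len(P))],(P**2).sum(1),rcond=None)[0]; print("rim c",s[:2],"r",np.sqrt(s[2]+s[0]**2+s[1]**2))
E
```

```text
hub [ 0.55495878 -0.23412761  0.262     ]
A [ 0.5182 -0.2106  0.262 ] r 0.0437 ladder ang 131.4
A base [ 0.5187 -0.2114  0.238 ] r 0.0428 ladder ang 132.0
B [ 0.5819 -0.2021  0.262 ] r 0.0419 ladder ang 34.0
B base [ 0.5837 -0.2026  0.238 ] r 0.0427 ladder ang 31.6
Ain [ 0.5452 -0.2307  0.262 ] r 0.0104 ladder ang 144.5
Bin [ 0.5617 -0.2285  0.262 ] r 0.0088 ladder ang 23.9
rim c [ 0.55457778 -0.2385089 ] r 0.0477782485565899
```

```bash
python3 plan.py .49 -.32 .34 30 0; 
```

```text
4 rows total; t 7.15 err mm [  48.  -148.    -3.1]
[[-38.9, 0.9, 0.6, -0.1, -0.1, -3.3, 0.0], [-38.9, -1.4, 0.7, -0.1, -0.1, -3.3, 0.0], [-38.7, -3.6, 0.7, -0.1, -0.1, -3.3, 0.0], [-38.5, -5.9, 0.8, -0.1, -0.1, -3.3, 0.0]]
```

jog_arm --deltas '[[[-39, 1, 1, 0, 0, -4, 0], [-39, -1, 1, 0, 0, -4, 0], [-39, -4, 1, 0, 0, -4, 0], [-38, -6, 1, 0, 0, -4, 0]]]'

```text
clock: 7.55
eef_pos: [0.4962, -0.3174, 0.3368]
tool_rot: [0.471, 0.882, 0.0, -0.005]
ft_force: [-0.4, 0.5, 1.2]
grip_width: -0.0003
```

```bash
python3 plan.py .563 -.324 .32 38 0; 
```

```text
2 rows total; t 7.55 err mm [ 66.8  -6.6 -16.8]
[[-21.4, 26.0, 8.1, -0.1, -0.2, -2.1, 0.0], [-22.3, 25.2, 8.3, -0.1, -0.2, -2.1, 0.0]]
```

jog_arm --deltas '[[[-21, 26, 8, 0, 0, -2, 0], [-22, 25, 8, 0, 0, -2, 0], [0, 0, 0, 0, 0, 0, 0], [0, 0, 0, 0, 0, 0, 0]]]'

```text
clock: 7.95
eef_pos: [0.568, -0.3277, 0.3095]
tool_rot: [0.44, 0.898, 0.001, -0.009]
ft_force: [-0.1, 0.0, 0.7]
grip_width: -0.0005
```

```bash
python3 plan.py .563 -.324 .247 38 0; python3 - <<'E'
from h import *
im,T,k,uv=wrist("w",(.5548,-.242,.262),(.5201,-.2691,.247)); np.savez("w6.npz",T=T,k=k); print(uv,get_obs()["eef_pos"])
save("w6",im)
E
```

```text
2 rows total; t 7.95 err mm [ -5.    3.7 -62.5]
[[2.5, -0.6, 31.3, -0.2, -0.5, -0.1, 0.0], [2.7, -0.7, 31.3, -0.2, -0.5, -0.1, 0.0]]
[(np.float64(365.06708747556144), np.float64(104.72888517230275)), (np.float64(277.9857785167939), np.float64(105.00414024321582))] [ 0.56767142 -0.32739738  0.30872431]
```

View pics/w6.png

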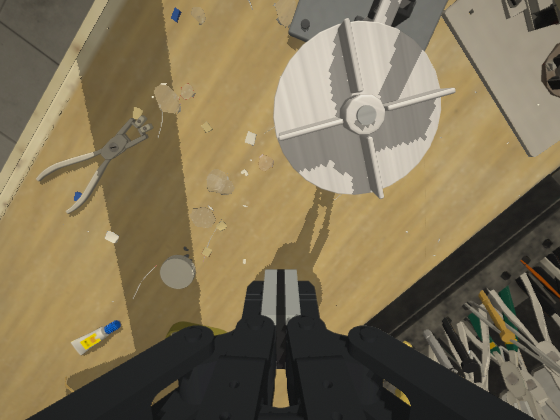

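jog_arm --deltas '[[[0, 2, 30, 0, -0.5, 0, 0], [0, 0, 25, 0, -0.5, 0, 0], [0, 0, 7, 0, 0, 0, 0], [0, 0, 0, 0, 0, 0, 0]]]'

```text
clock: 8.4
eef_pos: [0.5673, -0.3241, 0.2492]
tool_rot: [0.44, 0.898, -0.003, 0.001]
ft_force: [-0.5, -0.1, 0.4]
grip_width: -0.0001
```

```bash
python3 plan.py .565 -.322 .247 38 0; 
```

```text
1 rows total; t 8.4 err mm [-2.3  2.1 -2.2]
[[3.1, -0.5, 2.2, -0.3, 0.3, -0.2, 0.0]]
```

jog_arm --deltas '[[[22, 0, 0, 0, 0, 0, 0], [32, 0, 0, 0, 0, 0, 0], [34, 0, 0, 0, 0, 0, 0], [36, -5, -5, 0, 0, 0, 0], [25, -15, -15, 0, 0, 0, 0]]]'

```text
clock: 8.9
eef_pos: [0.4592, -0.217, 0.2741]
tool_rot: [0.441, 0.897, -0.003, 0.006]
ft_force: [-0.2, 0.3, 0.4]
grip_width: -0.0
```

```bash
python3 - <<'E'
from h import *
fr=[]
for i in range(4):
    fr.append(camera("scene")[130:270,230:370])
    print(round(get_obs()["clock"],2), None if i==0 else np.abs(fr[-1].astype(int)-fr[-2])[50:90,80:125].mean(), None if i==0 else np.abs(fr[-1].astype(int)-fr[-2])[100:,:50].mean())
print(get_obs()["eef_pos"],get_obs()["ft_force"])
save("c7",np.vstack([np.hstack([cv2.resize(f,(290,290),interpolation=2) for f in fr[a:a+2]]) for a in (0,2)]))
E
```

```text
8.95 None None
9.0 15.95574074074074 2.6121666666666665
9.05 15.247407407407408 2.662333333333333
9.1 13.856851851851852 2.6108333333333333
[ 0.46134604 -0.21933873  0.27578526] [ 0.57336498 -0.40998263  0.00690823]
```

View pics/c7.png

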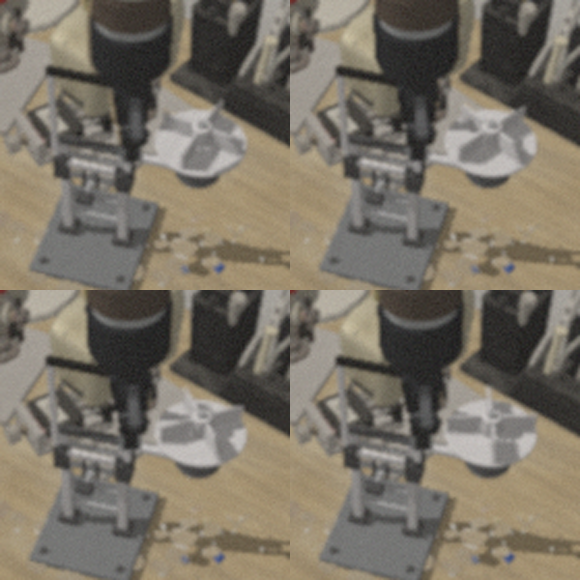

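jog_arm --deltas '[[[0, -25, -25, 0, 0, 0, 0], [0, -25, -25, 0, 0, 0, 0], [0, 0, 0, 0, 0, 0, 0], [0, 0, 0, 0, 0, 0, 0], [0, 0, 0, 0, 0, 0, 0]]]'

```text
clock: 9.6
eef_pos: [0.4241, -0.2524, 0.3264]
tool_rot: [0.442, 0.897, -0.003, 0.009]
ft_force: [0.4, -0.4, 0.5]
grip_width: -0.0001
```

```bash
python3 - <<'E'
from h import *
fr=[camera("scene") for i in range(2)]
d=np.abs(fr[1].astype(int)-fr[0])[130:270,230:370]; print("motion",d[50:90,80:125].mean(),"noise",d[100:,:50].mean())
for n in("jar_mid","pliers_mid","spectacles_mid","impeller_hub","grip_bar"):
    print(n,[(round(x["conf"],2),np.round(x["at"]).tolist()) for x in masks_of(n,"scene")[:2]])
o=get_obs(); print(o["clock"],o["eef_pos"],o["ft_force"])
job_done()
E
```

```text
motion 10.679444444444444 noise 2.6776666666666666
jar_mid [(0.77, [413.0, 298.0])]
pliers_mid []
spectacles_mid [(0.75, [154.0, 223.0])]
impeller_hub [(0.8, [328.0, 199.0])]
grip_bar []
9.95 [ 0.42345863 -0.25180937  0.32646797] [0.40350645 0.6926887  0.46696329]
the job is handed in; nothing more can be done
```

The fan head now hangs on the third rung, and the impeller was spinning by itself when I handed the job in.

- **Lift:** I gripped the bar and raised the head about 89 mm, past the roughly 81 mm needed to clear the third rung. I then lowered it slowly. The load came off the gripper at about 68 mm, which is the third-rung height, so I let go. A picture afterwards showed the bar and hub where the third rung puts them.
- **Impeller:** I pushed one blade once, clockwise, with the closed fingers, and drew the tool clear. Pictures 0.05 s apart showed it turning freely. About 0.7 s later it was still turning with the arm backed away, and the wrist force was close to zero.
- **Bystanders:** I never touched the spectacles, jar or pliers. In the last check the jar and spectacles were within about 8 pixels of where they were first seen, which I take as detection scatter.
- **Checks that failed:** The network did not find the pliers or the bar in the last picture. I had last seen the pliers lying undisturbed just before the push. Hub position estimates disagreed by about 6 mm between views, which was small enough for the push.

The whole job took about 10 s of the 42 s allowed.

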